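# Find the light side of a belt pulley on a roller stand

### The job

Lay the spare belt pulley by its two shaft ends on the four rollers of the blue balancing stand, let go, and wait until its heavy side has turned down and it hangs still. Then set the brass saddle weight astride the top of the rim, where the light side has come up, and leave it sitting upright there with the pulley at rest on the rollers.

Things in the scene. Friction and masses are not known exactly. Their poses are not given: they have to be found in the camera images.
- pulley_center (a point): Centre of the loose belt pulley: grey disc, bright rim, 140 mm across, 24 mm thick (flat solid faces from radius 46 to 70), hub 40 mm across and 44 long, through shaft 16 mm thick and 120 long (60 each side). x runs along the shaft; y, z turn with the disc. Starts on the green rest, its plane 35 degrees off upright, top towards the robot's right, both faces of the upper rim free.
- pulley: The same pulley, same origin and axes, about 0.6 kg. An uneven casting: its mass centre is about 15 mm off the axis on a side that cannot be seen and differs each time (yellow dots and dark holes say nothing of it). Let go on the rollers it turns freely and swings like a pendulum, period about 1 s, for some 2 to 5 s.
- heavy_spot (a point): Middle of the heavy part of the pulley's casting, hidden inside it 45 mm from the shaft axis; no camera can see it. It turns with the pulley.
- rest: Green sloping rest, fixed, base plate 130 x 110 mm; origin at the centre of its underside, z up. Two rails 12 mm wide at y = -38 and +38 mm carry the pulley's lower back face and end 12 mm above its centre (along the slope); two black pins carry the rim from below. (Beware: the bag machine's tape reel, an upright disc 176 mm across, hangs straight ahead of the robot 0.53 m out, 0.47 m above the table.)
- stand: Blue balancing stand, fixed, 150 x 110 mm, 106 high; origin at the centre of its underside, z up. Shaft must lie along its x (either way round). Rollers 32 mm across, 10 wide, axes along x, centres at x = -48 and +48, y = -17 and +17, z = 83 mm. A seated pulley's centre is at x = y = 0, z = 100 mm. End plates at x = -66 and +66 mm leave the shaft 6 mm of play each way.
- saddle_fin (a point): Middle of the red grip fin on the loose brass saddle weight, 46 mm above its leg ends. Fin 14 mm thick (x), 40 long (y), 33 tall, starting 29 mm above the leg ends. Starts standing on the table. Seated on top of the pulley's rim, upright, its x along the shaft, this point is 95 mm above the pulley's centre.
- saddle: The same saddle weight, 40 g, same axes; origin between the leg ends, z up. Downward-open channel running along y, 40 mm wide over the legs (x), 56 long, 62 high with fin; 32 mm clear between the legs, which are 24 deep. Two rubber cross bars under its web, at y = -18 and +18 mm, sit on the rim.
There are look-alikes about, which are no part of the job. Leave any purple or turquoise look-alike of the saddle alone.

How it is judged:
By the outcome, as a careful person would: the job done as asked, in the order asked, and still so for the second after the job is handed in, with the robot touching nothing.
It also fails if it takes over 72 s, if anything falls off the work surface, if the arm or the gripper's body presses on something with over 40 N, if the wrist force passes 120 N, or if a joint passes its speed limit or range.

### The arm

A 6-joint arm with a two-finger parallel gripper is mounted at the origin on a cart in front of the work surface, level with it; the furniture and walls round the work are solid. World frame = base frame: x ahead of the robot, y to its left, z up, the work surface at z = 0. Lengths are in m, angles in rad, forces in N, time in s.
With the tool pointing down it reaches from about 0.275 to 1 m from the base axis. Payload 8.4 kg.
Tool frame: the origin (TCP) lies at the very end of the fingers, on their centre line; the grasp point (between the pads) lies 19 mm behind it; x points along the fingers, z is the direction in which the jaws open and shut, and the axes are right-handed (so a half turn about x gives the same grasp; the last joint's range is limited). The gripper opens to 85 mm and grips with 20 to 120 N. Pads are 22 mm wide; open, the fingers measure 114 mm over their backs; the gripper's body (76 mm by 85 mm) begins 54 mm behind the grasp point. The pads swing forward as they close: fully open they stand 13 mm farther back than shut.
Start: joints at [1.231, 0.353, 1.633, -0, 1.155, -0.002], TCP at [0.207, 0.59, 0.231] pointing down, gripper open.
Joint ranges: [-2.63, 2.63], [-0.92, 2.1], [0.06, 2.66], [-1.3, 4.44], [0, 2.69], [-3.02, 3.02]. Speed limits (rad/s): [2.22, 2.22, 2.79, 3.14, 3.14, 3.14].

### API

Orientations are given as a 3x3 rotation matrix whose columns are the frame's x, y, z axes.
In Python, from bench import bot gives the robot as it stands. The module is installed in compiled form; this text tells all that it offers. Calls block until the motion is done:
- bot.move_ptp(position, orientation): joint-space move of the TCP to a pose.
- bot.line_to(position, orientation=None, speed=0.15, guard=None): straight line of the TCP; orientation=None keeps the orientation; speed is the mean speed in m/s. With guard (N) it stops when the force on the tool has changed by that much, and returns True; else False.
- bot.movej(angles): joint-space move.
- bot.set_gripper(opening): opening from 0.0 (shut) to 1.0 (fully open); the grip force is fixed at half the most; returns when the fingers have stopped.
- bot.hold(seconds).
- bot.inverse_kinematics(position, orientation): joint angles nearest the present ones, or None.
- bot.get_state(): the state.
- bot.camera(name): name is "scene" or "top" or "wrist"; returns (picture, depth): 384x512x3 uint8, red, green, blue; 384x512 float32, m along the optical axis (not along the pixel's ray), 0 where there is no reading.
- bot.camera_params(name): a dict with "fov_y" (degrees; the focal length in pixels is half the picture's height over the tangent of half this angle, whatever the lens; pixels are square), "cx", "cy" (the principal point, pixels), "xyz" and "orientation" of the camera in the world. Camera axes: x right, y down, z forward; pixel columns grow to the right and rows downward; lengths in m; the calibration is good to about 2 mm. A picture is of the moment at which its call begins: read the wrist's pose just before it. camera_params takes no time and is no camera call; for the wrist camera it gives the pose at the moment of the call.
A pose or a line that the arm cannot do raises bot.Unreachable and nothing moves.
- bot.finish_job(): hands the job in, once; it reports no verdict.
The state is a dict: "clock": time; "joints": joint angles; "joint_vel": joint speeds; "tau": joint torques, N m; "eef_pos": TCP position; "tcp_rot": TCP orientation; "ft_force": force on the tool from outside, world axes, zero at the start; "wrist_torque": the same for the moment, N m; "opening": opening from 0.0 (shut) to 1.0 (fully open).
Only numpy, scipy, OpenCV 4.12 (cv2) and the standard library are available. Lean on these libraries where they do the work, as an engineer would, in place of code of your own. Each camera call takes 0.05 s, during which the arm holds its last target. There are 200 camera calls.

## Working session

There is one attempt and no reset: what is moved stays moved. The work goes in short steps, each a Python script; the robot and the scene stay as the last script left them, time stands still between calls to the robot, and variables do not carry over. Pictures are saved under pics/ and viewed, about 8 in all and at most 12, crops included, and the job is handed in when it is done.

```bash
mkdir -p pics
cat > h.py <<'E'
import numpy as np, cv2
from bench import bot
def cloud(name):
    p=bot.camera_params(name); im,d=bot.camera(name)
    f=192/np.tan(np.radians(p["fov_y"])/2)
    v,u=np.mgrid[:384,:512]
    c=np.stack([(u-p["cx"])/f*d,(v-p["cy"])/f*d,d],-1)
    w=c@np.array(p["orientation"]).T+np.array(p["xyz"])
    w[d==0]=np.nan
    return im,d,w
def save(n,im,s=1):
    cv2.imwrite(f"pics/{n}.png",cv2.resize(im[:,:,::-1],None,fx=s,fy=s))
E
python3 - <<'E'
from h import *
for n in("scene","top"):
    im,d,w=cloud(n); np.savez(f"{n}.npz",im=im,d=d,w=w); save(n,im,1.5)
    p=bot.camera_params(n); print(n,p)
print(bot.get_state()["clock"])
E
```

```text
scene {'fov_y': 49.323497075247765, 'cx': 252.02902437282157, 'cy': 191.65146895240989, 'xyz': array([-0.05854124, -0.65586274,  0.5709977 ]), 'orientation': array([[ 0.71971546, -0.36439726,  0.59095203],
       [-0.69423467, -0.36925023,  0.61781267],
       [-0.00692007, -0.85490871, -0.51873231]])}
top {'fov_y': 56.1006171473198, 'cx': 249.5625488623433, 'cy': 189.78321098870515, 'xyz': array([ 0.42797899, -0.06504162,  0.91612185]), 'orientation': array([[ 7.41948031e-04, -9.98768009e-01,  4.96176784e-02],
       [-9.99880439e-01, -1.50730703e-03, -1.53894891e-02],
       [ 1.54453184e-02, -4.96003278e-02, -9.98649713e-01]])}
0.1
```

View pics/scene.png

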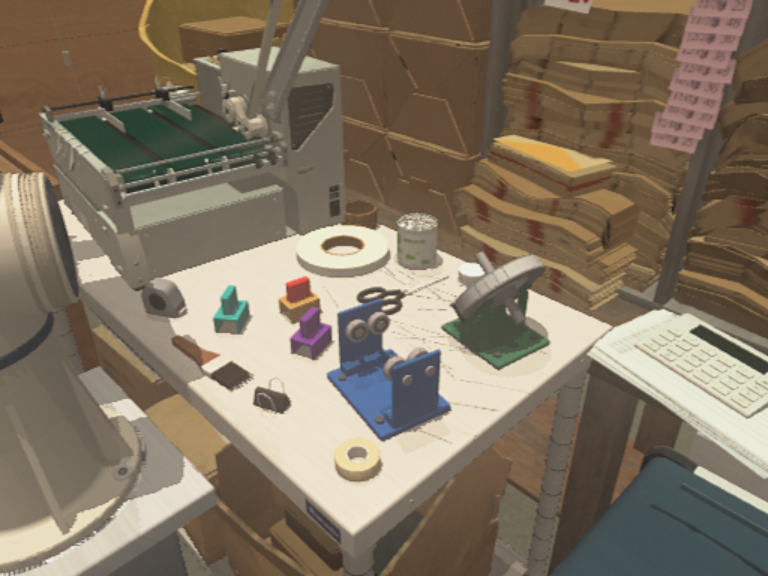

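View pics/top.png

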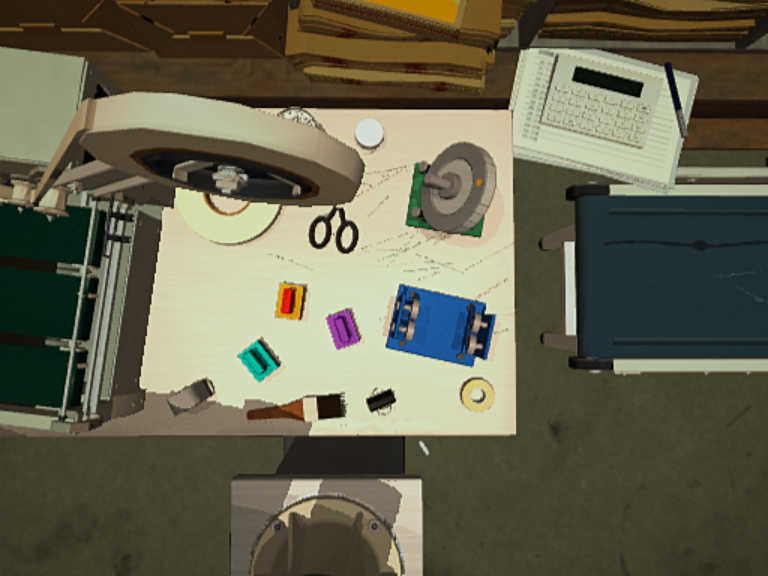

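The scene picture shows the pulley on the green rest at about (500,290), the blue stand at (390,380) and the brass saddle with its red fin at (298,297). In the top view they are at (455,188), (440,325) and (291,300), with the tape reel at (220,150).

Run:
```python
from h import *
S=np.load("scene.npz");T=np.load("top.npz")
def hsv(im): return cv2.cvtColor(im,cv2.COLOR_RGB2HSV)
# saddle
for n,D in(("scene",S),("top",T)):
    h=hsv(D["im"]);w=D["w"];ok=(w[...,2]>0.005)&(w[...,2]<.15)&(w[...,0]>.15)&(w[...,0]<.75)&(abs(w[...,1])<.4)
    def sel(lo,hi,s=120,v=60): return ok&(h[...,0]>=lo)&(h[...,0]<=hi)&(h[...,1]>s)&(h[...,2]>v)
    red=sel(0,6,150)|sel(174,180,150); P=w[red]; P=P[(P[:,1]>0)&(P[:,1]<.2)]
    print(n,"red",len(P),P.min(0),P.max(0),np.median(P,0)); Pt=P[P[:,2]>.056]
    if len(Pt)>5: print(" top rect",cv2.minAreaRect((Pt[:,:2]*1000).astype(np.float32)))
    o=sel(12,24,150,150); P=w[o];P=P[(P[:,1]>0)&(P[:,1]<.2)&(P[:,0]<.5)];
    if len(P): print(" brass",len(P),P.min(0),P.max(0),cv2.minAreaRect((P[:,:2]*1000).astype(np.float32)))
    b=sel(104,118,150,40); P=w[b]; P=P[(P[:,1]<0)]; print(" blue",len(P),P.min(0),P.max(0),cv2.minAreaRect((P[:,:2]*1000).astype(np.float32)))
    print("  blue low",cv2.minAreaRect((P[P[:,2]<.03][:,:2]*1000).astype(np.float32)),"hi",cv2.minAreaRect((P[P[:,2]>.09][:,:2]*1000).astype(np.float32)))
    g=sel(60,90,100,20); P=w[g];P=P[P[:,1]<-.1]; print(" green",len(P),P.min(0),P.max(0),cv2.minAreaRect((P[P[:,2]<.02][:,:2]*1000).astype(np.float32)))
# pulley in top
w=T["w"];h=hsv(T["im"])
m=(w[...,0]>.42)&(w[...,0]<.7)&(w[...,1]<-.1)&(w[...,1]>-.38)&(w[...,2]>.03)&(w[...,2]<.3)
P=w[m&(h[...,1]<90)];print("grey",len(P),P.min(0),P.max(0))
rng=np.random.default_rng(0);best=0
for i in range(2000):
    a=P[rng.choice(len(P),3,False)];n=np.cross(a[1]-a[0],a[2]-a[0]);n/=np.linalg.norm(n)+1e-12
    k=abs((P-a[0])@n)<.002
    if k.sum()>best:best=k.sum();K=k
Q=P[K];c=Q.mean(0);n=np.linalg.svd(Q-c)[2][2];n*=np.sign(n[2])
print("plane",best,n,"elev",np.degrees(np.arcsin(n[2])))
e1=np.cross([0,0,1],n);e1/=np.linalg.norm(e1);e2=np.cross(n,e1)
q=np.stack([(Q-c)@e1,(Q-c)@e2],-1);ctr,r=cv2.minEnclosingCircle((q*1000).astype(np.float32));print("face circle",ctr,r)
r_=np.linalg.norm(q*1000-ctr,axis=1);print("radii hist",np.histogram(r_,np.arange(0,80,8)))
cw=c+e1*ctr[0]/1000+e2*ctr[1]/1000;print("face ctr",cw,"pulley ctr",cw-n*.012)
# heights map coarse
for n,D in(("scene",S),("top",T)):
    w=D["w"].reshape(-1,3);w=w[np.isfinite(w).all(1)]
    print(n)
    for x in np.arange(.1,.8,.1): print(round(x,1),[ (lambda a: round(float(a.max()),2) if len(a) else None)(w[(abs(w[:,0]-x)<.05)&(abs(w[:,1]-y)<.05)][:,2]) for y in np.arange(-.4,.7,.1)])
```

```text
scene red 43 [0.42740805 0.04956582 0.05716668] [0.46066606 0.06511338 0.06322947] [0.4423387  0.05621711 0.06108418]
 top rect ((444.234375, 57.994163513183594), (13.334485054016113, 34.48933792114258), 82.28466033935547)Traceback (most recent call last):
  File "<stdin>", line 13, in <module>
    return umr_minimum(a, axis, None, out, keepdims, initial, where)
ValueError: zero-size array to reduction operation minimum which has no identity
```

```bash
cat > m.py <<'E'
from h import *
S=np.load("scene.npz");T=np.load("top.npz")
def hsv(im): return cv2.cvtColor(im,cv2.COLOR_RGB2HSV)
R=lambda P: [np.round(x,1) for x in cv2.minAreaRect((P[:,:2]*1000).astype(np.float32))] if len(P)>3 else None
for n,D in(("scene",S),("top",T)):
    h=hsv(D["im"]);w=D["w"];ok=(w[...,2]>-.01)&(w[...,2]<.15)&(w[...,0]>.15)&(w[...,0]<.75)&(abs(w[...,1])<.4)
    def sel(lo,hi,s=120,v=40): return w[ok&(h[...,0]>=lo)&(h[...,0]<=hi)&(h[...,1]>s)&(h[...,2]>v)]
    def rep(t,P):
        print(n,t,len(P)); 
        if len(P): print("  ",P.min(0).round(3),P.max(0).round(3))
    P=np.r_[sel(0,6,150),sel(174,180,150)];P=P[(P[:,1]>0)&(P[:,1]<.2)];rep("red",P);print(R(P[P[:,2]>.056]))
    P=sel(10,26,130);P=P[(P[:,1]>0)&(P[:,1]<.12)&(P[:,0]<.5)&(P[:,0]>.38)&(P[:,2]>.01)];rep("brass",P);print(R(P))
    P=sel(100,125,120,25);P=P[(P[:,1]<-.04)];rep("blue",P);print("low",R(P[P[:,2]<.03]),"hi",R(P[P[:,2]>.09]))
    P=sel(55,95,80,15);P=P[P[:,1]<-.1];rep("green",P);print(R(P[P[:,2]<.02]))
for nm,D in(("top",T),("scene",S)):
    w=D["w"];h=hsv(D["im"])
    m=(w[...,0]>.42)&(w[...,0]<.75)&(w[...,1]<-.1)&(w[...,1]>-.38)&(w[...,2]>.03)&(w[...,2]<.3)
    P=w[m&(h[...,1]<90)];print(nm,"grey",len(P),P.min(0),P.max(0))
    rng=np.random.default_rng(0);best=0
    for i in range(3000):
        a=P[rng.choice(len(P),3,False)];v=np.cross(a[1]-a[0],a[2]-a[0]);v/=np.linalg.norm(v)+1e-12
        k=abs((P-a[0])@v)<.002
        if k.sum()>best:best=k.sum();K=k
    Q=P[K];c=Q.mean(0);v=np.linalg.svd(Q-c)[2][2];v*=np.sign(v[2])
    print("plane",best,v,"elev",np.degrees(np.arcsin(v[2])))
    e1=np.cross([0,0,1],v);e1/=np.linalg.norm(e1);e2=np.cross(v,e1)
    q=np.stack([(Q-c)@e1,(Q-c)@e2],-1);ctr,r=cv2.minEnclosingCircle((q*1000).astype(np.float32))
    r_=np.linalg.norm(q*1000-ctr,axis=1);print("circle",ctr,r,np.histogram(r_,np.arange(0,88,8))[0])
    cw=c+e1*ctr[0]/1000+e2*ctr[1]/1000;print("face ctr",cw,"pulley ctr",cw-v*.012)
for n,D in(("scene",S),("top",T)):
    w=D["w"].reshape(-1,3);w=w[np.isfinite(w).all(1)]
    print(n)
    for x in np.arange(.1,.8,.1): print(round(x,1),[ (lambda a: round(float(a.max()),2) if len(a) else None)(w[(abs(w[:,0]-x)<.05)&(abs(w[:,1]-y)<.05)][:,2]) for y in np.arange(-.4,.7,.1)])
E
python3 m.py
```

```text
scene red 43
   [0.427 0.05  0.057] [0.461 0.065 0.063]
[array([444.2,  58. ]), array([13.3, 34.5]), np.float64(82.3)]
scene brass 91
   [0.416 0.037 0.024] [0.47  0.08  0.034]
[array([437.4,  49.8]), array([32.9, 60.9]), np.float64(53.7)]
scene blue 30
   [ 0.388 -0.263  0.007] [ 0.468 -0.127  0.105]
low [array([ 423.7, -188.9]), array([138.2,  63.1]), np.float64(78.3)] hi None
scene green 0
None
top red 111
   [0.427 0.052 0.032] [0.463 0.068 0.067]
[array([445. ,  60.9]), array([13. , 36.7]), np.float64(84.2)]
top brass 261
   [0.417 0.038 0.018] [0.474 0.082 0.064]
[array([445.7,  61.3]), array([40.3, 55.3]), np.float64(83.2)]
top blue 2237
   [ 0.339 -0.265  0.006] [ 0.472 -0.1    0.11 ]
low [array([ 405.6, -181.6]), array([149.1, 107.9]), np.float64(77.4)] hi [array([ 406.1, -181.8]), array([144.2,  67.5]), np.float64(76.8)]
top green 376
   [ 0.557 -0.264  0.003] [ 0.68  -0.133  0.051]
[array([ 617.6, -203.5]), array([128.7, 106.3]), np.float64(80.6)]
top grey 2542 [ 0.42043525 -0.25677822  0.03611771] [ 0.68898015 -0.11092979  0.15808255]
plane 1284 [0.12480012 0.81116533 0.5
[... 889 characters left out ...]
one, 0.0, 0.1, 0.11, 0.06, 0.46, 0.45, 0.23, 0.2, 0.22, 0.24]
0.6 [None, 0.15, 0.15, 0.05, 0.01, 0.46, 0.45, 0.38, 0.33, 0.33, 0.29]
0.7 [0.01, 0.13, 0.14, 0.02, 0.09, 0.09, 0.33, 0.33, 0.33, 0.33, 0.31]
top
0.1 [None, None, 0.0, 0.13, 0.26, 0.14, 0.01, None, None, None, None]
0.2 [None, 0.01, 0.0, 0.01, 0.02, 0.01, 0.01, 0.01, 0.0, 0.01, None]
0.3 [None, 0.02, 0.02, 0.04, 0.02, 0.07, 0.06, 0.23, 0.22, 0.13, None]
0.4 [None, 0.11, 0.11, 0.11, 0.07, 0.07, 0.01, 0.22, 0.21, None, None]
0.5 [None, 0.01, 0.09, 0.61, 0.65, 0.65, 0.54, 0.23, 0.21, None, None]
0.6 [None, 0.14, 0.16, 0.06, 0.01, 0.54, 0.53, 0.39, 0.3, None, None]
0.7 [0.01, 0.13, 0.14, 0.03, 0.09, 0.09, 0.33, 0.33, None, 0.02, None]
```

```bash
cat >> h.py <<'E'
C0=np.array([.6205,-.2035,.088])
N=np.array([.125,.811,.571]);N/=np.linalg.norm(N)
E1=np.cross([0,0,1],N);E1/=np.linalg.norm(E1);E2=np.cross(N,E1)
def rot(x,z):
    x=np.array(x,float);z=np.array(z,float);x/=np.linalg.norm(x);z-=x*(x@z);z/=np.linalg.norm(z)
    return np.stack([x,np.cross(z,x),z],-1)
DN=np.array([0,0,-1.])
def yaw(d): return np.array([np.cos(np.radians(d)),np.sin(np.radians(d)),0])
E
python3 - <<'E'
from h import *
T=np.load("top.npz");w=T["w"].reshape(-1,3);im=T["im"].reshape(-1,3)
hv=cv2.cvtColor(T["im"],cv2.COLOR_RGB2HSV).reshape(-1,3)
q=w-C0
u,v,d=q@E1,q@E2,q@N
k=(abs(d-.012)<.003)&(np.hypot(u,v)<.078)&(hv[:,1]<90)
print(k.sum(),np.median(d[k]))
for a in range(-180,180,20):
    th=np.degrees(np.arctan2(v,u)); s=k&(abs(th-a)<10)
    print(a,s.sum(),np.sort(np.hypot(u,v)[s])[-4:].round(4))
s=(np.hypot(u,v)<.075)&(d>.045)&(d<.066)
print("shaft",s.sum(),u[s].mean(),v[s].min(),v[s].max(),d[s].max(),u[s].min(),u[s].max())
for sg in(1,-1):
    for nm,p,R in(("pick",C0+E2*.04,rot(-E2,sg*N)),("pre",C0+E2*.14,rot(-E2,sg*N)),("way",[.2,.30,.33],rot(DN,sg*yaw(80))),("mid",[.33,-.18,.33],rot(DN,sg*yaw(80))),("stand",[.4057,-.1817,.14],rot(DN,sg*yaw(77))),("standup",[.4057,-.1817,.26],rot(DN,sg*yaw(77))),("sad",[.4455,.061,.033],rot(DN,sg*yaw(83.5)))):
        j=bot.inverse_kinematics(p,R);print(sg,nm,None if j is None else np.round(j,2))
print(np.round(bot.get_state()["tcp_rot"],2));cp=bot.camera_params("wrist");print(cp)
E
```

```text
1632 0.012381261768759907
-180 46 [0.0662 0.0668 0.0673 0.0675]
-160 83 [0.0662 0.0668 0.0669 0.0675]
-140 72 [0.066  0.0661 0.0664 0.068 ]
-120 43 [0.0703 0.0719 0.0724 0.074 ]
-100 34 [0.066  0.0662 0.0673 0.0675]
-80 69 [0.0657 0.0658 0.0659 0.0661]
-60 81 [0.0716 0.0719 0.073  0.0737]
-40 76 [0.0657 0.0661 0.0678 0.0687]
-20 85 [0.0667 0.0681 0.0682 0.0689]
0 95 [0.0701 0.0702 0.0706 0.0714]
20 110 [0.0711 0.0712 0.0713 0.0718]
40 122 [0.073  0.0731 0.0736 0.0744]
60 128 [0.073  0.0733 0.0735 0.0743]
80 112 [0.0729 0.0732 0.0738 0.0739]
100 116 [0.0732 0.0733 0.0735 0.0739]
120 117 [0.0714 0.0715 0.0717 0.0728]
140 100 [0.0705 0.0707 0.0709 0.0709]
160 100 [0.0691 0.0692 0.0693 0.0703]
shaft 64 0.0015433150341075796 -0.003305832221420491 0.011764950934548166 0.06324574707666751 -0.0065245484247747065 0.00834011846550994
1 pick [-0.62  0.67  1.52  0.56  1.3  -2.29]
1 pre [-0.69  0.62  1.41  0.52  1.47 -2.26]
1 way [ 0.98 -0.18  2.01 -0.    1.32 -0.42]
1 mid [-0.5  -0.15  1.98 -0.    1.31 -1.9 ]
1 stand [-0.42  0.19  2.09 -0.    0.85 -1.77]
1 standup [-0.42  0.03  1.97 -0.    1.14 -1.77]
1 sad [ 0.13  0.4   2.15 -0.    0.6  -1.32]
-1 pick [-0.62  0.67  1.52  0.56  1.3   0.85]
-1 pre [-0.69  0.62  1.41  0.52  1.47  0.89]
-1 way [ 0.98 -0.18  2.01 -0.    1.32  2.72]
-1 mid [-0.5  -0.15  1.98 -0.    1.31  1.24]
-1 stand [-0.42  0.19  2.09 -0.    0.85  1.37]
-1 standup [-0.42  0.03  1.97 -0.    1.14  1.37]
-1 sad [ 0.13  0.4   2.15 -0.    0.6   1.82]
[[-0.   -0.94  0.33]
 [-0.    0.33  0.94]
 [-1.    0.   -0.  ]]
{'fov_y': 62.60571582450607, 'cx': 263.31949508719975, 'cy': 191.86137630310577, 'xyz': array([0.13716472, 0.61479765, 0.3729506 ]), 'orientation': array([[ 3.30742794e-01,  9.02757148e-01,  2.75024973e-01],
       [ 9.43720932e-01, -3.16412022e-01, -9.63028313e-02],
       [ 8.31384487e-05,  2.91398291e-01, -9.56601813e-01]])}
```

```bash
cat >> h.py <<'E'
C=C0+E1*.0015+E2*.004
E
python3 - <<'E'
from h import *
bot.line_to([.207,.59,.30],speed=.25)
bot.move_ptp([.2,.30,.33],rot(DN,yaw(80)))
bot.move_ptp([.33,-.18,.33],rot(DN,yaw(80)))
bot.move_ptp(C+E2*.15,rot(-E2,N))
im,d,w=cloud("wrist");np.savez("w1.npz",im=im,d=d,w=w);save("w1",im,1)
print(bot.get_state()["clock"])
q=w-C;u,v,dd=q@E1,q@E2,q@N
k=(abs(dd)<.016)&(np.hypot(u,v)<.08)&(np.hypot(u,v)>.06)&(v>.02)
print(k.sum(),"d range",np.percentile(dd[k],[1,99]),"maxv",np.sort(v[k])[-5:])
A=np.c_[2*u[k],2*v[k],np.ones(k.sum())];rim=k&(abs(dd)<.009)
A=np.c_[2*u[rim],2*v[rim],np.ones(rim.sum())];s=np.linalg.lstsq(A,(u**2+v**2)[rim],rcond=None)[0];print("rim circ",rim.sum(),s[:2],np.sqrt(s[2]+s[0]**2+s[1]**2))
for r in(.05,.06):
  k=(np.hypot(u,v)>.048)&(np.hypot(u,v)<.066)&(abs(dd-.012)<.008);
print("face d",k.sum(),np.median(dd[k]))
E
```

```text
4.7417
4469 d range [-0.01075066  0.01284435] maxv [0.06884104 0.06888118 0.06899396 0.06915314 0.06926447]
rim circ 3356 [ 0.00019353 -0.00215461] 0.06974469206407823
face d 24 0.012880723060377361
```

View pics/w1.png

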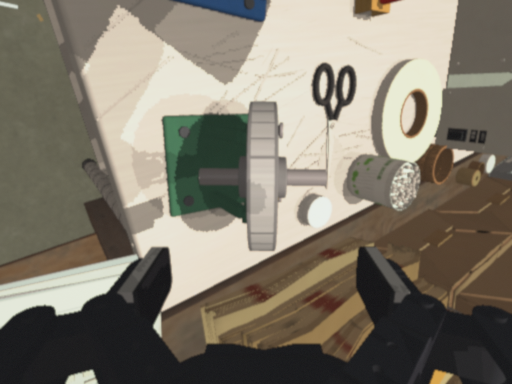

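Seen from the wrist, the pulley stands edge-on at about (262,175), midway between the fingers. The rim fit gives a radius of 69.7 mm, so I'm taking the grasp.

```bash
cat >> h.py <<'E'
C=C-E2*.0018+N*.001
ST=np.array([.4057,-.1817])
E
python3 - <<'E'
from h import *
s=lambda:(lambda a:(round(a["clock"],2),a["eef_pos"].round(4) if hasattr(a["eef_pos"],"round") else a["eef_pos"],np.round(a["ft_force"],1),round(a["opening"],3)))(bot.get_state())
print(bot.line_to(C+E2*.042,speed=.12,guard=20),s())
bot.set_gripper(0.0);print(s())
p=C+E2*.042
bot.line_to(p+[0,0,.12],speed=.15);print(s())
bot.line_to([ST[0]+.05,ST[1]-.02,.29],rot(DN,yaw(77.1)),speed=.15)
bot.line_to([ST[0],ST[1],.275],speed=.1)
for n in("wrist","scene","top"):
    im,d,w=cloud(n);np.savez(n+"2.npz",im=im,d=d,w=w);save(n+"2",im,1.3)
st=bot.get_state();np.savez("st2.npz",p=st["eef_pos"],R=st["tcp_rot"]);print(s())
E
```

```text
False (5.81, array([ 0.6157, -0.228 ,  0.1255]), array([0. , 0.3, 0.2]), 0.998)
(6.4, array([ 0.6154, -0.2278,  0.125 ]), array([-1.6, -3. ,  2.7]), 0.271)
(7.35, array([ 0.6147, -0.2271,  0.2436]), array([ 0.2, -0.7, -6.1]), 0.268)
(9.47, array([ 0.4064, -0.182 ,  0.2752]), array([-0.1,  0.3, -5.7]), 0.268)
```

View pics/scene2.png

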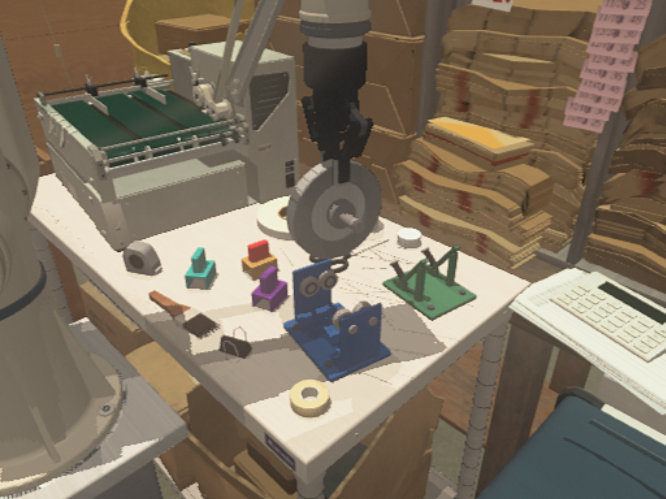

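View pics/wrist2.png

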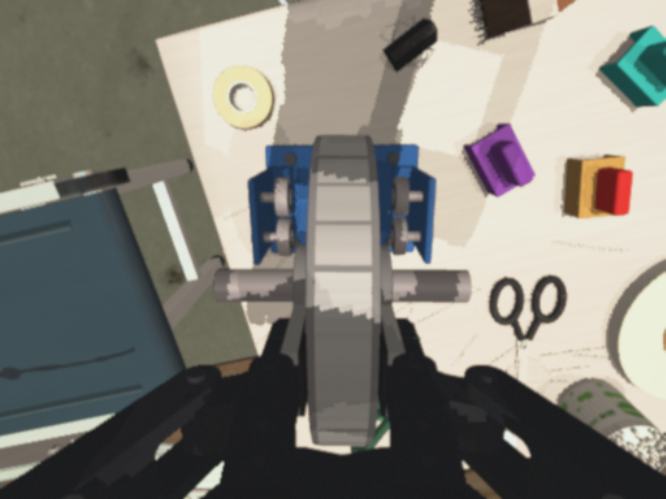

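The pulley is held upright above the stand. In the wrist view the shaft runs along row 285 (columns 215–470) and the stand's end plates are at columns 258 and 427. Next I'll fit both before lowering.

Run:
```python
from h import *
W=np.load("wrist2.npz");S=np.load("st2.npz");p,R=S["p"],S["R"];im=W["im"];w=W["w"]
hv=cv2.cvtColor(im,cv2.COLOR_RGB2HSV)
t=(w-p)@R   # tool frame: x down, y to base, z along jaws
k=(abs(t[...,2])<.010)&(t[...,1]>.02)&(t[...,1]<.09)&(t[...,0]>-.03)&(t[...,0]<.12)
x,y=t[k][:,0],t[k][:,1]
for _ in range(4):
    A=np.c_[2*x,2*y,np.ones(len(x))];s=np.linalg.lstsq(A,x**2+y**2,rcond=None)[0];r=np.sqrt(s[2]+s[0]**2+s[1]**2)
    e=abs(np.hypot(x-s[0],y-s[1])-r)<.003;x,y=x[e],y[e]
from scipy.optimize import least_squares
f=least_squares(lambda c:np.hypot(x-c[0],y-c[1])-.07,s[:2]).x
print("rim",len(x),s[:2],r,"R70",f)
for lo,hi in((.026,.058),(-.058,-.026)):
    k=(t[...,2]>lo)&(t[...,2]<hi)&(t[...,0]>.02)&(t[...,0]<.06)&(abs(t[...,1]-f[1])<.02)
    P=t[k];print("shaft",len(P),"y",np.percentile(P[:,1],[2,98]),"x min",np.percentile(P[:,0],[1,50]))
k=(abs(t[...,2])>.03)&(t[...,0]>.02)&(t[...,0]<.06)&(abs(t[...,1]-f[1])<.02)
print("shaft ends z",t[k][:,2].min(),t[k][:,2].max())
for n in("wrist2","top2"):
    D=np.load(n+".npz");im=D["im"];w=D["w"];hv=cv2.cvtColor(im,cv2.COLOR_RGB2HSV)
    b=(hv[...,0]>100)&(hv[...,0]<125)&(hv[...,1]>120)&(w[...,0]>.32)&(w[...,0]<.5)&(w[...,1]>-.28)&(w[...,1]<-.08)
    P=w[b];a=yaw(77.1);c=np.cross([0,0,1],a);q=(P-[*ST,0])
    print(n,len(P));
    for lo,hi in((0,.03),(.095,.115)):
        g=(P[:,2]>lo)&(P[:,2]<hi);print(lo,g.sum(),"along",np.percentile(q[g]@a,[.5,99.5]),"across",np.percentile(q[g]@c,[.5,99.5]),cv2.minAreaRect((P[g][:,:2]*1000).astype(np.float32)), "z",np.median(P[g][:,2]))
    for sg in(1,-1):
        g=(P[:,2]>.1)&((q@a)*sg>0);print("  plate top along",np.percentile(q[g]@a,[5,50,95]) if g.sum() else None)
```

```text
rim 6056 [0.04124214 0.00129916] 0.0683488951605522 R70 [4.24538265e-02 5.58727567e-05]
shaft 1306 y [-0.00554167  0.00804839] x min [0.03359391 0.0356994 ]
shaft 1356 y [-0.00584856  0.00832797] x min [0.0334244  0.03569992]
shaft ends z -0.059224714120856094 0.061201097550128314
wrist2 3896
0 2299 along [-0.07193509  0.07259736] across [-0.04990906  0.05353036] ((405.4939270019531, -180.68817138671875), (147.0828094482422, 105.83392333984375), 77.42510223388672) z 0.00981215132879859
0.095 772 along [-0.06975551  0.07040173] across [-0.03183728  0.03392997] ((404.9565734863281, -181.04318237304688), (140.37095642089844, 66.77656555175781), 77.68252563476562) z 0.10480241275535207
  plate top along [0.066304   0.06788919 0.07013182]
  plate top along [-0.0693905  -0.06714124 -0.06553638]
top2 933
0 800 along [-0.01069465  0.0741269 ] across [-0.05281965  0.05396057] ((412.1883544921875, -150.89395141601562), (86.21937561035156, 107.40760803222656), 77.28899383544922) z 0.010871662413270977
0.095 86 along [0.06603357 0.07198302] across [-0.03417013  0.03286433] ((421.7369384765625, -114.56903839111328), (5.856514930725098, 67.40950012207031), 77.52507781982422) z 0.1061584098815499
  plate top along [0.03969225 0.06835518 0.07164867]
  plate top along None
```

```bash
cat >> h.py <<'E'
ST=np.array([.4053,-.181]);SY=77.5
def s():
    a=bot.get_state();return round(a["clock"],2),np.round(a["eef_pos"],4),np.round(a["ft_force"],1),round(a["opening"],3)
E
python3 - <<'E'
from h import *
R=rot(DN,yaw(SY));xy=ST-.001*yaw(SY)[:2]
bot.line_to([*xy,.158],R,speed=.12);print(s())
print(bot.line_to([*xy,.1405],speed=.03,guard=5),s())
bot.set_gripper(.6);print(s())
bot.line_to([*xy,.30],speed=.2);print(s())
im,d,w=cloud("wrist");save("w3",im,1.2);np.savez("w3.npz",im=im,d=d,w=w)
E
```

```text
(10.6, array([ 0.4057, -0.1822,  0.1586]), array([-0.5,  0.4, -6. ]), 0.271)
True (11.14, array([ 0.4055, -0.1821,  0.1417]), array([0.7, 0.7, 4.9]), 0.266)
(11.53, array([ 0.4043, -0.1816,  0.141 ]), array([0.4, 0.4, 0.2]), 0.595)
(12.47, array([ 0.4045, -0.1817,  0.2989]), array([-0. ,  0.7, -0.3]), 0.597)
```

View pics/w3.png

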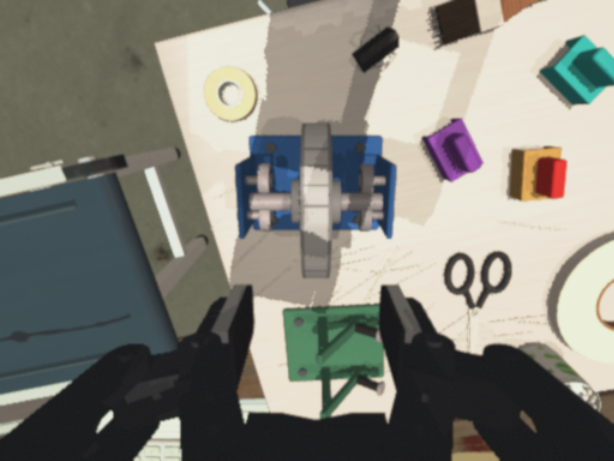

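The pulley is seated on all four rollers, and the wrist view shows it at (317,200). I'll fetch the saddle while it swings.

Run:
```python
from h import *
D=np.load("w3.npz");im,w=D["im"],D["w"];h=cv2.cvtColor(im,cv2.COLOR_RGB2HSV)
r=((h[...,0]<7)|(h[...,0]>173))&(h[...,1]>150)&(abs(w[...,1]-.06)<.05)&(abs(w[...,0]-.445)<.06)&(w[...,2]>.056)
rc=cv2.minAreaRect((w[r][:,:2]*1000).astype(np.float32));print(r.sum(),rc,np.median(w[r],0))
c=np.array(rc[0])/1000; 
if np.hypot(*(c-[.4455,.061]))>.006: raise SystemExit("disagree")
c=(c+[.4455,.061])/2
R=rot(DN,yaw(83.7))
bot.set_gripper(.45)
bot.line_to([.37,-.05,.25],speed=.25)
bot.move_ptp([c[0]-.03,c[1],.15],R)
bot.line_to([*c,.09],speed=.15)
im,d,w=cloud("wrist");save("w4",im,1);np.savez("w4.npz",im=im,d=d,w=w)
st=bot.get_state();t=(w-st["eef_pos"])@st["tcp_rot"];h=cv2.cvtColor(im,cv2.COLOR_RGB2HSV)
k=((h[...,0]<7)|(h[...,0]>173))&(h[...,1]>150)&(t[...,0]>.0)&(t[...,0]<.04)&(abs(t[...,1])<.05)&(abs(t[...,2])<.03)
print("fin in tool y,z:",k.sum(),[np.percentile(t[k][:,i],[1,99]).round(4) for i in range(3)])
print(s())
```

```text
384 ((444.1053771972656, 60.657997131347656), (12.584391593933105, 38.29749298095703), 82.89163970947266) [0.4435834  0.05913227 0.06156293]
fin in tool y,z: 1449 [array([0.028 , 0.0387]), array([-0.0174,  0.0203]), array([-0.0053,  0.0077])]
(14.85, array([0.445 , 0.0604, 0.091 ]), array([-0.9,  0.9, -1. ]), 0.449)
```

View pics/w4.png

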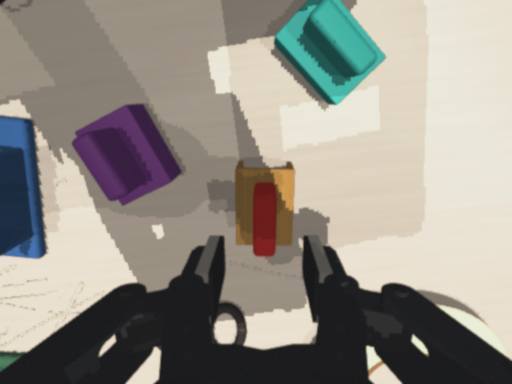

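The red fin is centred between the fingers at (264,218), with the purple and turquoise look-alikes well clear. I'll grip it, lift, and then check whether the pulley is still.

Run:
```python
from h import *
R=rot(DN,yaw(83.3));c=[.4435,.0612]
print(bot.line_to([*c,.033],R,speed=.08,guard=8),s())
bot.set_gripper(0.);print(s())
bot.line_to([*c,.20],speed=.2);print(s())
bot.move_ptp([.37,-.06,.26],rot(DN,yaw(SY)))
print(s())
pr=None
for i in range(6):
    im,d,w=cloud("wrist")
    t2,dt,wt=cloud("top")
    if pr is not None: print(s()[0],"diff wrist",np.abs(im.astype(int)-pr[0]).max(-1)[:].clip(15).sum()-15*im[...,0].size,"top",np.abs(t2.astype(int)-pr[1]).max(-1)[170:260,240:340].max())
    pr=(im.astype(int),t2.astype(int)); bot.hold(.15)
save("w5",im,1.2);np.savez("w5.npz",im=im,d=d,w=w);np.savez("t5.npz",im=t2,d=dt,w=wt)
a=yaw(SY);b=np.cross([0,0,1],a)
for n,W in(("wrist",w),("top",wt)):
    q=W-[*ST,0];A=q@a;B=q@b
    k=(q[...,2]>.13)&(q[...,2]<.175)&(abs(B)<.06)&(abs(A)<.03)
    P=np.c_[A[k],B[k],q[k][:,2]];print(n,k.sum(),"along",np.percentile(P[:,0],[1,50,99]).round(4),"zmax",np.percentile(P[:,2],99))
    x,z=P[:,1],P[:,2];m=abs(P[:,0])<.02;M=np.c_[2*x,2*z,np.ones(len(x))][m]
    f=np.linalg.lstsq(M,(x**2+z**2)[m],rcond=None)[0];print("  circ across,z",f[:2],np.sqrt(f[2]+f[0]**2+f[1]**2))
    for side in(1,-1):
        k=(abs(q[...,2]-.10)<.02)&(abs(B)<.012)&(A*side>.03)&(A*side<.065);print("  shaft end",side,k.sum(),A[k].min() if k.any() else 0,A[k].max() if k.any() else 0, B[k].mean() if k.any() else 0)
```

```text
False (15.72, array([0.4437, 0.0613, 0.0332]), array([0.2, 0.3, 0.1]), 0.45)
(16.05, array([0.4439, 0.0612, 0.0334]), array([ 0.3, -0.3,  3.8]), 0.155)
(17.03, array([0.4427, 0.0611, 0.199 ]), array([ 0.9, -0.6, -1.9]), 0.152)
(17.7, array([ 0.37  , -0.0599,  0.2594]), array([ 0.4, -0.2, -1.1]), 0.154)
18.05 diff wrist 89299 top 108
18.3 diff wrist 56272 top 112
18.55 diff wrist 14707 top 101
18.8 diff wrist 1271 top 35
19.05 diff wrist 1126 top 35
wrist 4151 along [-0.0112  0.0046  0.0126] zmax 0.16989545670389306
  circ across,z [0.0107175  0.13452816] 0.036491917549371235
  shaft end 1 546 0.030046687744949424 0.060491033470252205 0.002491191481660281
  shaft end -1 326 -0.06493974263236495 -0.04060509194888116 0.002769603238836533
top 504 along [-0.012   0.0022  0.0119] zmax 0.1719403137109672
  circ across,z [-0.0089583   0.12755318] 0.04371412187579348
  shaft end 1 117 0.030181152379029828 0.05986902206259498 -0.0003393890482880406
  shaft end -1 120 -0.06007967471949461 -0.030006203440298612 -0.00041661421220253527
```

View pics/w5.png

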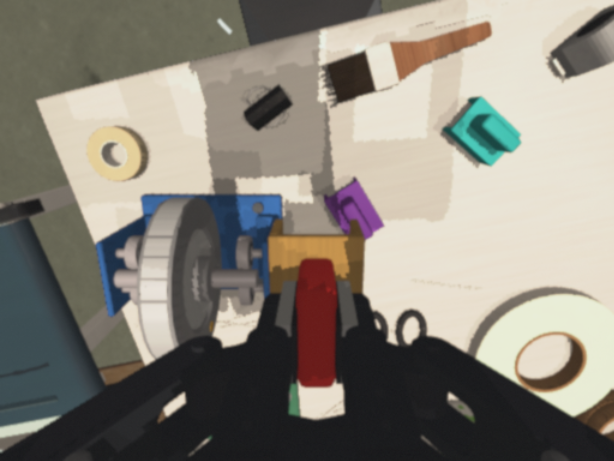

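The saddle is held between the fingers (fin at about (316,320)) and the pulley sits on the rollers at (180,275). The swing has nearly died out, so I'll wait, confirm it is still, then place the saddle.

Run:
```python
from h import *
bot.hold(2.5)
A0=np.load("t5.npz")["im"].astype(int);prev=None
for i in range(3):
    im,d,w=cloud("wrist")
    if prev is not None: print("diff px>25:",(np.abs(im.astype(int)-prev).max(-1)>25).sum(),"max",np.abs(im.astype(int)-prev).max())
    prev=im.astype(int);bot.hold(.35)
st=bot.get_state();t=(w-st["eef_pos"])@st["tcp_rot"];h=cv2.cvtColor(im,cv2.COLOR_RGB2HSV)
k=((h[...,0]<7)|(h[...,0]>173))&(h[...,1]>150)&(t[...,0]>-.045)&(t[...,0]<.02)&(abs(t[...,1])<.04)&(abs(t[...,2])<.03)
print("fin in tool",k.sum(),[np.percentile(t[k][:,i],[1,50,99]).round(4) for i in range(3)])
k=(h[...,0]>10)&(h[...,0]<26)&(h[...,1]>130)&(t[...,0]>-.01)&(t[...,0]<.04)&(abs(t[...,1])<.04)&(abs(t[...,2])<.03)
print("brass in tool",k.sum(),[np.percentile(t[k][:,i],[1,50,99]).round(4) for i in range(3)])
R=rot(DN,yaw(SY));xy=ST+.0005*yaw(SY)[:2]
bot.move_ptp([*xy,.262],R)
bot.line_to([*xy,.235],speed=.08);print(s())
im,d,w=cloud("scene");save("s6",im[80:300,170:400],3);im,d,w=cloud("wrist");save("w6",im,1.2)
np.savez("w6.npz",im=im,d=d,w=w)
t=(w-bot.get_state()["eef_pos"])@bot.get_state()["tcp_rot"]
k=(t[...,0]>.055)&(t[...,0]<.11)&(abs(t[...,1])<.08)&(abs(t[...,2])<.022);print("rim in tool z",k.sum(),np.percentile(t[k][:,2],[1,99]).round(4))
```

```text
diff px>25: 0 max 22
diff px>25: 0 max 16
fin in tool 3265 [array([-0.0295, -0.0278, -0.0021]), array([-0.0183,  0.0068,  0.0194]), array([-0.0056,  0.0008,  0.0076])]
brass in tool 2677 [array([0.0012, 0.0047, 0.0227]), array([0.0031, 0.0195, 0.0272]), array([-0.0182,  0.0003,  0.0196])]
(23.96, array([ 0.4053, -0.1799,  0.235 ]), array([ 0.7, -0.1, -0.1]), 0.154)
rim in tool z 2856 [-0.0122  0.0108]
```

View pics/s6.png

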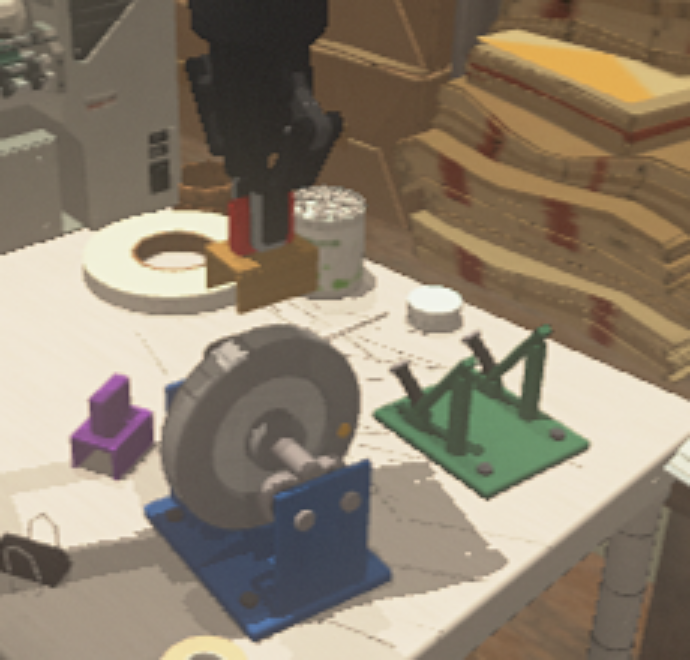

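View pics/w6.png

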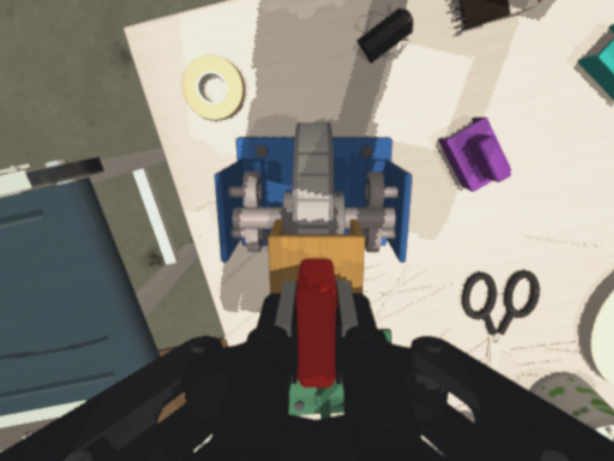

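The wrist image shows no change over 0.4 s, so the pulley hangs still, and the saddle is above the rim. I'll fine-correct from a rim fit, then lower and release.

Run:
```python
from h import *
from scipy.optimize import least_squares
D=np.load("w6.npz");st=bot.get_state();p,R0=st["eef_pos"],st["tcp_rot"];t=(D["w"]-p)@R0
k=(abs(t[...,2]+.0007)<.009)&(t[...,0]>.055)&(t[...,0]<.14)&(t[...,1]>.02)&(t[...,1]<.08)
x,y=t[k][:,0],t[k][:,1]
f=least_squares(lambda c:np.hypot(x-c[0],y-c[1])-.07,[.135,0],loss="soft_l1",f_scale=.002).x
print("disc ctr in tool",k.sum(),f,"world z",p[2]-f[0])
dy=np.clip(f[1]-.0005,-.003,.003)
R=rot(DN,yaw(SY));g=p+R0[:,1]*dy*.7-R0[:,2]*.0012
bot.line_to([g[0],g[1],.200],R,speed=.08);print(s())
print(bot.line_to([g[0],g[1],.1805],speed=.02,guard=2),s())
im,d,w=cloud("scene");save("s7",im[80:300,170:400],3)
```

```text
disc ctr in tool 1916 [ 1.36128291e-01 -1.06894962e-04] world z 0.09933492528179072
(24.65, array([ 0.406 , -0.1817,  0.2001]), array([-0.4, -0.5, -1. ]), 0.154)
True (25.5, array([ 0.4054, -0.1814,  0.1816]), array([-1.2,  0.2,  5.7]), 0.152)
```

View pics/s7.png

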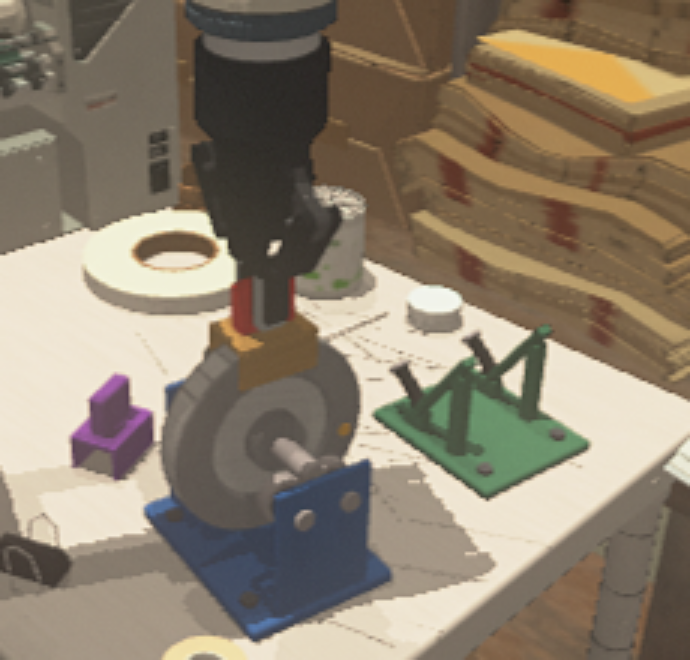

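The saddle sits astride the top of the rim, around (265,345), and made contact at the expected height. Releasing.

Run:
```python
from h import *
bot.set_gripper(.5);print(s())
p=bot.get_state()["eef_pos"];bot.line_to([p[0],p[1],.23],speed=.06);bot.line_to([p[0],p[1],.32],speed=.2)
bot.hold(3)
a=yaw(SY);b=np.cross([0,0,1],a);pr=None
for i in range(2):
    im,d,w=cloud("wrist")
    if pr is not None: print("diff",(np.abs(im.astype(int)-pr).max(-1)>25).sum())
    pr=im.astype(int);bot.hold(.5)
sc,_,_=cloud("scene");save("s8",sc[80:300,170:400],3)
h=cv2.cvtColor(im,cv2.COLOR_RGB2HSV);q=w-[*ST,0]
k=((h[...,0]<7)|(h[...,0]>173))&(h[...,1]>150)&(q[...,2]>.17)&(np.hypot(q[...,0],q[...,1])<.05)
P=np.c_[q[k]@a,q[k]@b,q[k][:,2]];P=P[P[:,2]>np.percentile(P[:,2],90)-.006];c=P.mean(0)
n=np.linalg.svd(P-c)[2][2];print("fin top",len(P),c,"normal",n*np.sign(n[2]),s())
```

```text
(25.94, array([ 0.4052, -0.1813,  0.1812]), array([-0.1,  0. , -0.2]), 0.5)
diff 0
fin top 678 [0.00058268 0.00041881 0.20963943] normal [-0.04611111  0.0092851   0.99889316] (31.65, array([ 0.4052, -0.1813,  0.32  ]), array([-1.2,  0.9, -0.1]), 0.497)
```

View pics/s8.png

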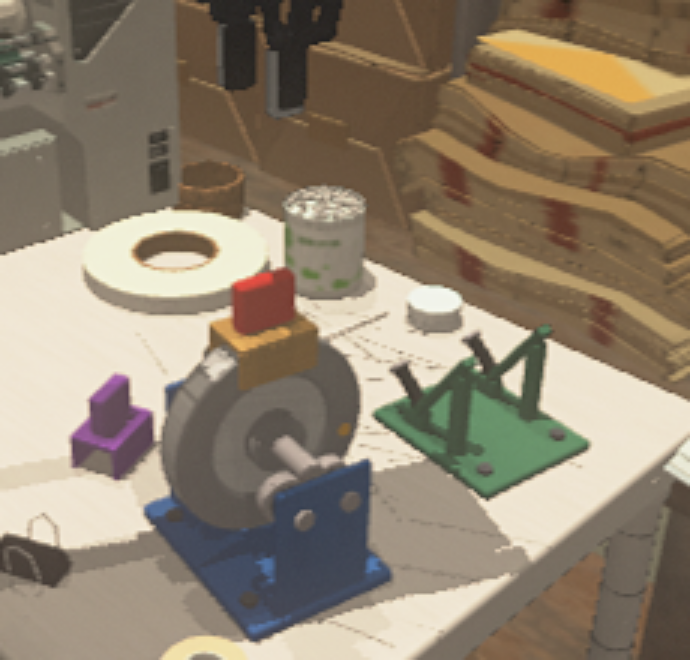

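The saddle stands upright on the top of the rim with the gripper clear, and nothing is moving.

```bash
python3 -c "
from h import *
bot.finish_job();print(s())"
```

```text
the job is handed in; nothing more can be done
the job is handed in; nothing more can be done
```

The job is done and handed in at about 32 s on the robot's clock.

**Pulley:** I took it by its upper rim, turned it upright and lowered it onto the stand's four rollers, then let go. It swung freely. About 11 s after release, two wrist pictures 0.4 s apart showed no change, so it was hanging still.

**Saddle:** I picked it up by the red fin while the pulley was still swinging. I set it on the top of the rim only after the pulley had stopped, then let go and backed off 14 cm.

**Last checks:**
- The fin's top is within 1 mm of the stand's centre, both along and across the shaft. Its height is 0.2096 m against an expected 0.211 m.
- The fin looks upright. The fitted tilt was at most about 2.7° along the shaft, from a narrow patch of points that includes some edge points, and about 0.5° across it.
- Two wrist pictures 0.5 s apart showed no movement, and the arm was touching nothing.

No check failed. The scene camera's early plane fit put the pulley's centre about 2.5 cm from the top camera's. I used the top camera's value, and the close wrist view confirmed it to about 2 mm.

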